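# Pin the hitch fork onto a bike-trailer tow-bar held in the bench vice

## Robot

A 6-joint arm with a two-finger parallel gripper is mounted at the origin on the work surface. World frame = base frame: x ahead of the robot, y to its left, z up, the work surface at z = 0. Lengths are in m, angles in degrees, forces in N, time in s.
With the tool pointing down it reaches from about 0.3 to 0.75 m from the base axis. Payload 8.5 kg.
Tool frame: the origin (TCP) lies midway between the tips of the shut fingers; the grasp point (between the pads) lies 19 mm behind it (env.grip_depth is the distance from the TCP to the grasp point, in m); x points along the fingers, y is the direction in which the jaws open and shut, and the axes are right-handed (so a half turn about x gives the same grasp; the last joint's range is limited). The gripper opens to 85 mm and grips with 20 to 120 N. Pads are 22 mm wide; open, the fingers measure 114 mm over their backs; the gripper's body (76 mm by 85 mm) begins 54 mm behind the grasp point. The pads swing forward as they close: fully open they stand 13 mm farther back than shut.
Start: joints at [-87.393, 21.807, 74.336, -0, 83.858, -12.336], TCP at [0.142, -0.531, 0.231] pointing down, gripper open.
Joint ranges: [-178.18, 178.18], [-50.72, 133.34], [12.68, 142.11], [-81.47, 261.47], [9.98, 163.14], [-165.26, 165.26]. Speed limits (degrees/s): [136.94, 136.94, 180, 180, 180, 180].

## Interface

Orientations are given as a 3x3 rotation matrix whose columns are the frame's x, y, z axes.
In Python, from rig import env gives the robot as it stands.
- The arm moves only by the tool play_rows, never from a script. Its arguments are lists of equal length, an entry for each row: "travel": the shift along the world's x, y, z in cm, a list of three; "rotation": the turn, a rotation vector about the world's x, y, z in rad, a list of three; "claw": the finger opening in cm, from 0 to 8.54. A call has 1 to 12 rows; each row shifts and turns the pose as measured when the row begins; what a row does not reach is not made up. A row lasts 1/12 s, in which the tool goes at most 41.7 mm and 7.16 degrees, less where a joint would pass 70% of its speed; a pose out of reach is approached as far as the arm can. A call is refused whole if a number of a shift passes 4.17 or a number of a turn 0.125, either way. A call with a gripper value outside its range is refused whole. The fingers move at their own pace and stop on an object; "squeeze" is the grip in N (left out, the last holds). Time passes only in rows, so rows that do not move let the fingers close. It gives the time, the measured TCP pose, the force and the opening at its end, in the units of the state.
- env.observe(): the state, without advancing time (a new reading comes with each control period).
- env.get_image(name): name is "scene" or "top"; returns the picture (400x640x3 uint8, red, green, blue); there is no depth.
- env.camera_info(name): a dict with "vertical_fov" (degrees; the focal length in pixels is half the picture's height over the tangent of half this angle, whatever the lens; pixels are square), "cx", "cy" (the principal point, pixels), "D" ([k1, k2, p1, p2, k3] as OpenCV has them; the pictures are not rectified), "eye" and "rotation" of the camera in the world. Camera axes: x right, y down, z forward; pixel columns grow to the right and rows downward; lengths in m; the calibration is good to about 2 mm. A picture is of the moment at which its call begins. camera_info takes no time and is no camera call.
- env.close_job(): hands the job in, once; it reports no verdict.
The state is a dict: "time_s": time; "q": joint angles; "qvel": joint speeds; "joint_efforts": joint torques, N m; "position": TCP position; "tool_rot": TCP orientation; "ft_force": force on the tool from outside, world axes, zero at the start; "wrist_torque": the same for the moment, N m; "grip_width": finger opening in m.
Only numpy, scipy, OpenCV 4.12 (cv2) and the standard library are available. Lean on these libraries where they do the work, as an engineer would, in place of code of your own. Each camera call takes 0.05 s, during which the arm holds its last target.

## Task

Slide the loose steel hitch fork end-on over the flat tongue of the tow-bar clamped in the vice, so that the fork points straight along the bar, its holes line up with the hole in the tongue and it rests on the tongue. Then take the longer of the two pins from the wooden block and push it down through fork and tongue until its collar sits on the fork. Leave the short pin in the block and do not disturb the other things on the bench.

Things in the scene. Friction and masses are not known exactly. Their poses are not given: they have to be found in the camera images.
- vice: Blue-grey cast bench vice, jaws 125 mm wide, fixed; origin on the bench under the middle of the jaws, z up. Along its x axis a 30 mm square aluminium tow-bar is clamped level, axis 152 mm above the bench (jaw tops 165 mm, bar top 167 mm), from x = -105 mm to +166 mm. The screw runs along y; its sloping handle is on the -y side, below the jaws. Nothing on it moves.
- tongue_end (a point): Free end of the tow-bar's tongue, at mid-thickness, 187 mm from the vice's origin along its -x, 152 mm above the bench. The tongue is a flat steel bar welded to the tow-bar's end, 32 mm wide (y), 16 mm thick (144 to 160 mm above the bench), free for 80 mm, its end corners bevelled 6 mm. Axes as the vice's: -x points outward along the tongue.
- tongue_hole (a point): Centre of the upper mouth of the tongue's vertical through hole, 12 mm in diameter: on the tongue's top face, 160 mm above the bench, 165 mm from the vice's origin along its -x, 22 mm from the tongue's end. Axes as the vice's.
- fork: Loose steel hitch fork, a lying U, 175 to 325 g: two flat cheeks 6 mm thick, 40 mm wide (y), 20 mm apart, joined by a back wall; 32 mm high in all, open at the mouth and both sides. Starts flat on the bench, mouth to its +x. Origin on the lower face on the axis of the holes, z up. Cheeks end at x = +24 mm, the back wall is at x = -28 to -34 mm. Centre of mass x = -10 mm.
- fork_hole (a point): Centre of the upper mouth of the fork's 11.5 mm holes (in line in both cheeks), on its top face, 32 mm above the fork's origin; axes as the fork's. Fitted, the fork's axes point like the vice's, its upper cheek rests on the tongue and this point is 166 mm above the bench (2 mm higher while the gap is centred on the tongue). The fork stays put on the tongue when let go.
- fork_boss (a point): Rear end of a round boss, 16 mm in diameter, on the fork's back wall: x = -44 mm, z = 16 mm in the fork's frame. The fork can be gripped from above by its two sides, 40 mm apart, anywhere between the boss and the mouth.
- block: Fixed light-wood block, 116 mm (x) by 44 mm (y) by 40 mm high, origin at the centre of its underside; two blind holes 11 mm in diameter and 28 mm deep at x = -30 and +30 mm hold the two pins upright, either one in either hole.
- pin: The longer steel hitch pin, standing loose in the block (leaning up to 3 degrees), 70 to 120 g: shank 10 mm in diameter, 46 mm long, its lowest 9 mm tapering to 5 mm; then a collar 24 mm in diameter, 5 mm thick, then a round knob 20 mm in diameter, 32 mm high (83 mm in all). Origin at the tip, z up along it; the tip is 12 mm above the bench. It slides freely in fork and tongue.
- pin_collar (a point): Centre of the underside of the long pin's collar, 46 mm above its tip; 58 mm above the bench while in the block.
- pin_grip (a point): Middle of the long pin's knob, 67 mm above its tip: where to grip it.
- pin_short: The shorter pin, otherwise alike: shank 26 mm long, too short for the job; its collar rests on the block. Origin at the tip, z up; 63 mm in all. To be left.
- bottle: Yellow plastic oil bottle, 52 mm in diameter, 150 mm high, standing; origin at the centre of its underside. To be left.
- tin: Low round aluminium grease tin, 74 mm in diameter, 55 mm high; origin at the centre of its underside. To be left.
- wrench: Steel spanner lying on the bench, about 180 mm long. To be left.
Things that resemble listed ones, but are neither listed nor needed, are in the scene too. What is shaped like the fork but orange or purple is not meant.

How it is judged (in metres and radians):
On the way:
1. the fork is on the tongue, end-on, with its holes over the tongue's hole (horizontal distance between fork_hole and tongue_hole below 0.006 m and z of fork_hole in the frame of tongue_hole between 0.002 and 0.012 m and x of fork_boss in the frame of tongue_hole below -0.036 m), for 0.2 s.
At the end, for the whole second after the job is handed in: The fork rests end-on on the tongue (height within 3 mm), along the bar within about 25 degrees, its holes within 4 mm of the tongue's; the long pin stands in all the holes, upright within 7 degrees, its collar within 2.5 mm of the fork's top; both at rest (horizontal distance between fork_hole and tongue_hole below 0.004 m and z of fork_hole in the frame of tongue_hole between 0.003 and 0.009 m and x of fork_boss in the frame of tongue_hole below -0.039 m and horizontal distance between pin and tongue_hole below 0.005 m and horizontal distance between pin_collar and fork_hole below 0.004 m and z of pin_collar in the frame of fork_hole between -0.0025 and 0.0025 m and angle between pin's own z axis and vertical below 0.12 rad and linear speed of each of pin, fork below 0.02 m/s); the robot touches nothing.
It fails at once if the short pin is moved more than 20 mm (distance of pin_short from where it was at the start of the episode above 0.02 m).
It fails at once if the bottle is moved more than 30 mm (distance of bottle from where it was at the start of the episode above 0.03 m).
It fails at once if the tin is moved more than 30 mm (distance of tin from where it was at the start of the episode above 0.03 m).
It fails at once if the spanner is moved more than 30 mm (distance of wrench from where it was at the start of the episode above 0.03 m).
It also fails if it takes over 72 s, if anything falls off the work surface, if the arm or the gripper's body presses on something with over 40 N, if the wrist force passes 120 N, or if a joint passes its speed limit or range.

## Working session

There is one attempt and no reset: what is moved stays moved. The work goes in short steps, Python scripts to look and compute and a tool call to move; the robot and the scene stay as the last step left them, time stands still between calls to the robot, and variables do not carry over. Pictures are saved under pics/ and viewed, and the job is handed in when it is done.

Besides the shell and the picture viewer there is one more tool, called after "Request:" as name(argument=value, ...) on one line, values as JSON. play_rows: Moves the arm, as the interface text tells. Its arguments: {"type":"object","properties":{"travel":{"type":"array","items":{"type":"array","items":{"type":"number"}}},"rotation":{"type":"array","items":{"type":"array","items":{"type":"number"}}},"claw":{"type":"array","items":{"type":"number"}},"squeeze":{"type":"number"}},"required":["travel","rotation","claw"]}

```bash
mkdir -p pics; ls; cat > h.py <<'E'
import numpy as np, cv2
from rig import env
def K(n):
    c=env.camera_info(n); f=200/np.tan(np.radians(c["vertical_fov"])/2)
    return np.array([[f,0,c["cx"]],[0,f,c["cy"]],[0,0,1]]),np.array(c["D"],float),np.array(c["eye"]),np.array(c["rotation"])
def ray(n,p):
    k,D,e,R=K(n); u=cv2.undistortPoints(np.array([[p]],float),k,D)[0,0]
    d=R@np.array([u[0],u[1],1]); return e,d/np.linalg.norm(d)
def onz(n,p,z):
    e,d=ray(n,p); return e+d*(z-e[2])/d[2]
def proj(n,P):
    k,D,e,R=K(n); P=np.atleast_2d(np.array(P,float)); c=(P-e)@R
    return cv2.projectPoints(c.reshape(-1,1,3),np.zeros(3),np.zeros(3),k,D)[0].reshape(-1,2)
def tri(p1,p2):
    e1,d1=ray("scene",p1); e2,d2=ray("top",p2)
    s=np.linalg.lstsq(np.c_[d1,-d2],e2-e1,rcond=None)[0]
    a=e1+s[0]*d1;b=e2+s[1]*d2
    return (a+b)/2,np.linalg.norm(a-b)
def save(n,im): cv2.imwrite("pics/"+n,im[:,:,::-1])
E
python3 - <<'E'
from h import *
for n in("scene","top"):
    im=env.get_image(n); np.save(n+"0.npy",im); save(n+"0.png",im); print(n,env.camera_info(n))
print(env.observe())
E
```

```text
pics
scene {'vertical_fov': 57.67016486690945, 'cx': 317.0078215743242, 'cy': 200.33993781375509, 'D': array([-0.0578921,  0.       ,  0.       ,  0.       ,  0.       ]), 'eye': array([ 0.96976706, -0.66898085,  0.73841222]), 'rotation': array([[ 0.88394413,  0.29496275, -0.36282192],
       [ 0.46750532, -0.5425136 ,  0.69793822],
       [ 0.00902995, -0.78655958, -0.61744837]])}
top {'vertical_fov': 44.98911685512519, 'cx': 321.8247157800321, 'cy': 196.76991245501, 'D': array([-0.04978704,  0.        ,  0.        ,  0.        ,  0.        ]), 'eye': array([0.5321029 , 0.022668  , 1.27388756]), 'rotation': array([[-0.02169398, -0.99848411,  0.05058514],
       [-0.99976224,  0.02155497, -0.00329203],
       [ 0.00219668, -0.05064453, -0.99871433]])}
{'time_s': 0.1, 'q': array([-8.73941204e+01,  2.18378514e+01,  7.43787894e+01, -1.78639626e-03,
        8.38588122e+01, -1.23384760e+01]), 'qvel': array([-0.04937615, -0.14680863, -0.21415054,  0.0983219 ,  0.08879041,
        0.00060701]), 'joint_efforts': array([ 3.97610158e-03, -4.49216545e+01, -2.31655455e+01, -1.65708207e-04,
        3.64593994e-03,  1.12949232e-05]), 'position': array([ 0.14178711, -0.53113826,  0.23077631]), 'tool_rot': array([[-9.08411794e-05,  2.57884021e-01, -9.66175876e-01],
       [ 1.31413199e-03, -9.66175015e-01, -2.57883915e-01],
       [-9.99999132e-01, -1.29310910e-03, -2.51125163e-04]]), 'ft_force': array([ 0.30292015,  0.31613736, -0.10423864]), 'wrist_torque': array([-0.00950048, -0.03142721, -0.00157816]), 'grip_width': 0.08557637478905715}
```

View pics/scene0.png

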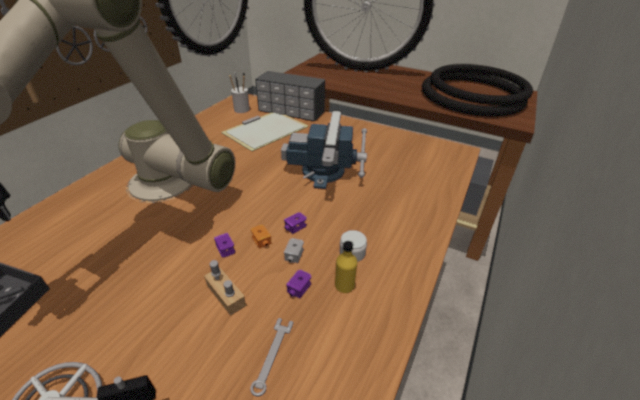

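View pics/top0.png

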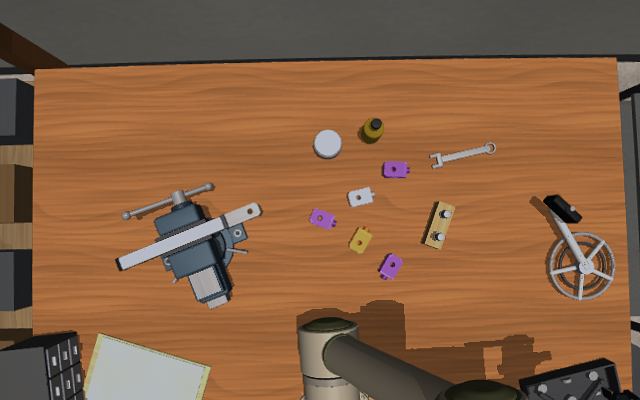

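The scene view shows the vice at (330,150), the grey fork at (293,250), the block with pins at (225,285) and the tin and bottle at (350,265). In the top view the tongue end is at (258,209), with its hole near (250,211). The fork candidates in the top view are grey (360,197), purple (396,169), (322,218) and (391,266), and orange (360,239). Only the grey one is steel. I'll enlarge it to confirm.

```bash
python3 - <<'E'
from h import *
s=np.load("scene0.npy");t=np.load("top0.npy")
r=lambda a,f:cv2.resize(a,None,fx=f,fy=f,interpolation=cv2.INTER_CUBIC)
A=r(t[180:216,225:385],5); B=r(t[195:255,415:465],5);C=r(s[235:315,190:310],5)
out=np.zeros((180+300+10+0,800,3),np.uint8); out[:180]=A; out[190:490,:250]=B
save("ct.png",out); save("cs.png",C)
E
```

```text
(no output)
```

View pics/ct.png

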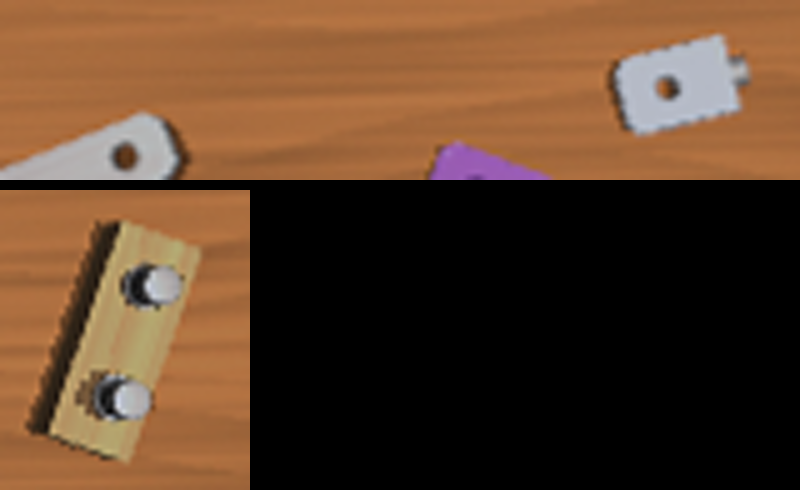

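View pics/cs.png

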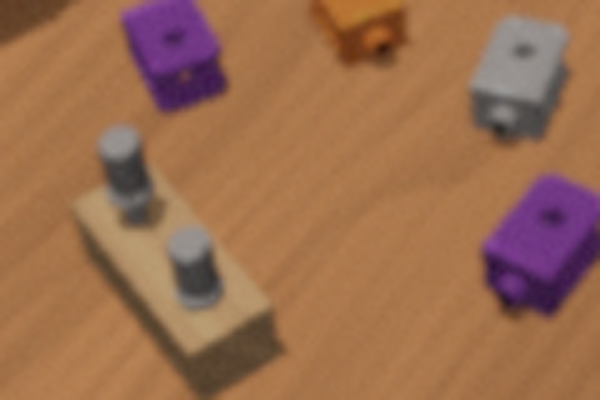

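The crops confirm the grey steel fork: hole at top (358,197), boss to the right at (374,194), mouth to the left. The long pin is the one at scene (215,263) / top (438,237), where the shank shows under its collar. The short pin's collar at top (445,213) sits on the block. Next I'll measure them.

```bash
python3 - <<'E'
from h import *
t=np.load("top0.npy").astype(float); s=np.load("scene0.npy").astype(float)
def greymask(im,lo,hi=256):
    sat=im.max(2)-im.min(2); return ((sat<45)&(im.min(2)>lo)&(im.max(2)<hi)).astype(np.uint8)
def holec(im,x0,x1,y0,y1):
    c=cv2.resize(im[y0:y1,x0:x1].astype(np.uint8),None,fx=8,fy=8,interpolation=cv2.INTER_CUBIC)
    g=c.min(2); return c,g
def blob(im,x0,x1,y0,y1,thr=110,f=8):
    c=cv2.resize(im[y0:y1,x0:x1].astype(np.uint8),None,fx=f,fy=f,interpolation=cv2.INTER_CUBIC)
    m=(greymask(c.astype(float),thr))
    cs,h=cv2.findContours(m,cv2.RETR_CCOMP,cv2.CHAIN_APPROX_NONE)
    for i,q in enumerate(cs):
        a=cv2.contourArea(q)
        if a<150: continue
        M=cv2.moments(q); ctr=(np.array([M['m10'],M['m01']])/M['m00']+.5)/f-.5+[x0,y0]
        r=cv2.minAreaRect(q); b=(cv2.boxPoints(r)+.5)/f-.5+[x0,y0]
        print("hole" if h[0][i][3]>=0 else "outer",a/f/f,ctr.round(2),"box",b.round(1).tolist())
print("fork");blob(t,340,382,180,215,130)
print("tongue");blob(t,228,268,196,228,130)
print("pins");blob(t,425,460,200,250,140)
E
```

```text
fork
outer 353.5859375 [360.41 196.56] box [[346.9, 191.8], [372.0, 185.4], [375.9, 200.9], [350.7, 207.2]]
hole 18.7421875 [358.18 197.14] box [[354.8, 197.1], [358.1, 193.8], [361.6, 197.2], [358.3, 200.6]]
tongue
outer 437.4140625 [242.76 213.85] box [[223.3, 214.0], [255.7, 201.0], [260.9, 214.0], [228.5, 227.0]]
hole 27.0546875 [249.51 210.95] box [[245.7, 209.4], [250.9, 207.1], [253.3, 212.7], [248.1, 214.9]]
pins
outer 37.5078125 [440.98 236.6 ] box [[436.3, 237.8], [439.7, 231.8], [445.8, 235.3], [442.3, 241.3]]
outer 35.5703125 [447.12 213.58] box [[442.4, 214.5], [446.1, 208.9], [451.9, 212.7], [448.1, 218.4]]
```

```bash
python3 - <<'E'
from h import *
s=np.load("scene0.npy")
save("cv.png",cv2.resize(s[110:200,270:380],None,fx=6,fy=6,interpolation=cv2.INTER_CUBIC))
t=np.load("top0.npy")
save("cv2.png",cv2.resize(t[170:310,105:275],None,fx=4,fy=4,interpolation=cv2.INTER_CUBIC))
E
```

```text
(no output)
```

View pics/cv.png

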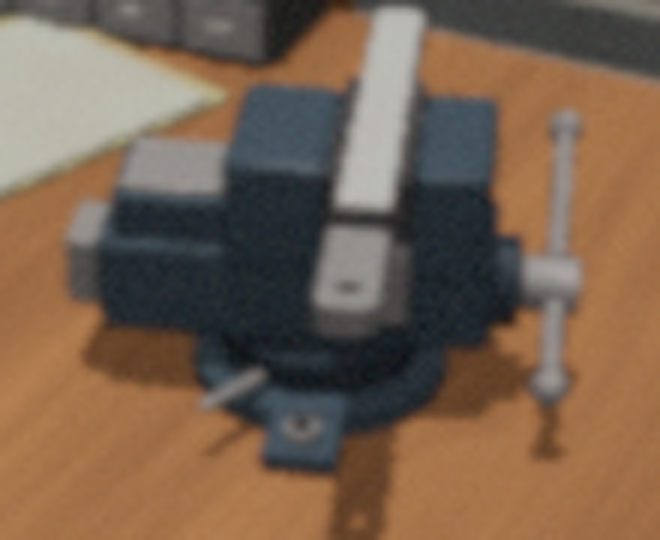

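View pics/cv2.png

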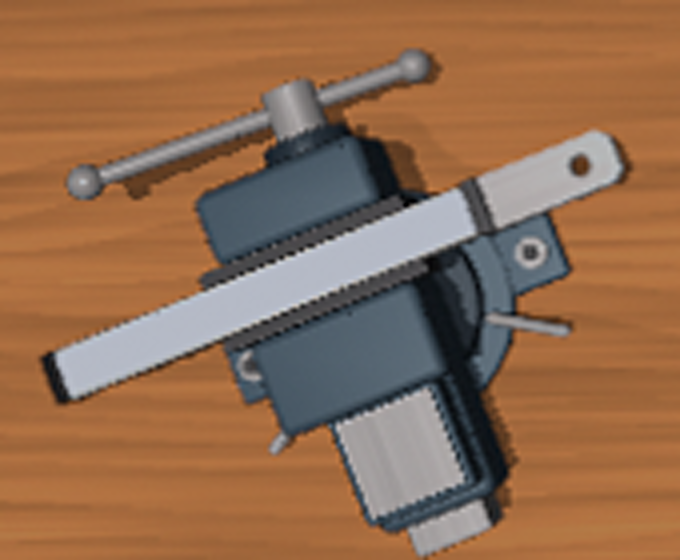

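```bash
python3 - <<'E'
from h import *
t=np.load("top0.npy"); f=8
x0,x1,y0,y1=110,230,205,275
c=cv2.resize(t[y0:y1,x0:x1],None,fx=f,fy=f,interpolation=cv2.INTER_CUBIC).astype(int)
m=((c.min(2)>170)&(c.max(2)-c.min(2)<50)).astype(np.uint8)
cs,_=cv2.findContours(m,cv2.RETR_EXTERNAL,cv2.CHAIN_APPROX_NONE); q=max(cs,key=cv2.contourArea)
b=(cv2.boxPoints(cv2.minAreaRect(q))+.5)/f-.5+[x0,y0]
B=np.array([onz("top",p,.167) for p in b]); print(b.round(1).tolist(),B.round(4).tolist())
L=[np.linalg.norm(B[i]-B[(i+1)%4]) for i in range(4)]; print(L)
C=B.mean(0); i=int(np.argmax(L[:2])); d=B[i]-B[i+1]
th=onz("top",(249.51,210.95),.160); print("th top",th)
# scene hole
hs=((np.array([347,287])+.5)/6-.5)+[270,110]
print("th scene",onz("scene",hs,.160), tri(hs,(249.51,210.95)))
v=C-th; print("bar centre",C,"dist",np.linalg.norm(v[:2]),"yaw via hole",np.degrees(np.arctan2(v[1],v[0])),"yaw edge",np.degrees(np.arctan2(d[1],d[0])))
# tongue yaw from box long side
a=onz("top",(255.7,201.0),.16)-onz("top",(223.3,214),.16); print("tongue yaw",np.degrees(np.arctan2(-a[1],-a[0])))
# fork
fh=onz("top",(358.18,197.14),.032); 
fs=((np.array([524,50])+.5)/5-.5)+[190,235]
print("fork hole top",fh,"scene",onz("scene",fs,.032))
bx=[(346.9,191.8),(372.0,185.4),(375.9,200.9),(350.7,207.2)]
F=np.array([onz("top",p,.032) for p in bx]); print(F.round(4).tolist())
a=F[0]-F[1];a2=F[3]-F[2];print("fork yaw",np.degrees(np.arctan2(a[1],a[0])),np.degrees(np.arctan2(a2[1],a2[0])))
# boss
bt=onz("top",((np.array([745,70])+.5)/5-.5)+[225,180],.016); w=fh-bt;print("boss",bt,np.degrees(np.arctan2(w[1],w[0])))
# pins: top centres z: long tip 12+83=95; short 40+37=77
print("long top", onz("top",(440.98,236.6),.095),"short top",onz("top",(447.12,213.58),.077))
ls=((np.array([122,140])+.5)/5-.5)+[190,235]; ss=((np.array([190,243])+.5)/5-.5)+[190,235]
print("long sc", onz("scene",ls,.095),"short sc",onz("scene",ss,.077)); print(tri(ls,(440.98,236.6)),tri(ss,(447.12,213.58)))
x0,x1,y0,y1=418,462,195,255
c=cv2.resize(t[y0:y1,x0:x1],None,fx=f,fy=f,interpolation=cv2.INTER_CUBIC)
hsv=cv2.cvtColor(c,cv2.COLOR_RGB2HSV); print(hsv[240,40],hsv[400,60],hsv[100,20])
m=((hsv[...,0]>16)&(hsv[...,0]<35)&(hsv[...,2]>150)).astype(np.uint8)
m=cv2.morphologyEx(m,cv2.MORPH_OPEN,np.ones((9,9)))
cs,_=cv2.findContours(m,cv2.RETR_EXTERNAL,cv2.CHAIN_APPROX_NONE); q=max(cs,key=cv2.contourArea)
b=(cv2.boxPoints(cv2.minAreaRect(q))+.5)/f-.5+[x0,y0]
B=np.array([onz("top",p,.04) for p in b]); print("block",b.round(1).tolist(),B.round(4).tolist(),B.mean(0),[np.linalg.norm(B[i]-B[(i+1)%4]) for i in range(2)])
E
```

```text
[[118.0, 257.8], [219.1, 216.4], [223.7, 227.7], [122.6, 269.0]] [[0.4578, 0.4909, 0.167], [0.5481, 0.2557, 0.167], [0.5221, 0.2455, 0.167], [0.4319, 0.4803, 0.167]]
[np.float64(0.2518662474409669), np.float64(0.02790220783944166), np.float64(0.25155288026684447), np.float64(0.027982712225180558)]
th top [0.55936471 0.18655451 0.16      ]
th scene [0.55888195 0.18676915 0.16      ] (array([0.55921866, 0.18643276, 0.16029363]), np.float64(0.00031770802858617053))
bar centre [0.48995464 0.36808761 0.167     ] dist 0.19435026696358573 yaw via hole 110.92460037198647 yaw edge 111.00781959982615
tongue yaw 110.66061591684
fork hole top [ 0.59202957 -0.07502383  0.032     ] scene [ 0.59188147 -0.07269977  0.032     ]
[[0.6064, -0.0463, 0.032], [0.6216, -0.1115, 0.032], [0.5813, -0.1204, 0.032], [0.5665, -0.0551, 0.032]]
fork yaw 103.08128689468091 102.7710496378986
boss [ 0.6011825  -0.11680233  0.016     ] 102.35725074412971
long top [ 0.48810561 -0.27018535  0.095     ] short top [ 0.54415098 -0.29189807  0.077     ]
long sc [ 0.48939223 -0.26802541  0.095     ] short sc [ 0.54488262 -0.29083512  0.077     ]
(array([ 0.48903292, -0.2691847 ,  0.09591634]), np.float64(0.0023215639600741213)) (array([ 0.54461952, -0.2913929 ,  0.07742041]), np.float64(0.0012167407213077622))
[ 13 159 181] [ 14 149 118] [ 12 160 163]
block [[424.0, 243.5], [439.0, 200.5], [455.3, 206.2], [440.3, 249.2]] [[0.4695, -0.2397, 0.04], [0.5784, -0.2819, 0.04], [0.5629, -0.3234, 0.04], [0.454, -0.281, 0.04]] [ 0.51619934 -0.28150097  0.04      ] [np.float64(0.11687544606266768), np.float64(0.04432980244683269)]
```

Tongue hole ≈ (0.559, 0.1865), vice yaw ≈ 111°. Fork hole ≈ (0.592, -0.074), yaw ≈ 103°. Long pin ≈ (0.489, -0.270). The two views agree to about 2 mm, so I'll move over the fork.

Request:
play_rows(travel=[[2.8,2.8,0],[2.8,2.8,0],[2.8,2.8,0],[2.8,2.8,0],[2.8,2.8,0],[2.8,2.8,0],[2.8,2.8,0],[2.8,2.8,0],[2.8,2.8,0],[2.8,2.8,0],[2.8,2.8,0],[2.8,2.8,0]], rotation=[[0,0,0.118],[0,0,0.118],[0,0,0.118],[0,0,0.118],[0,0,0.118],[0,0,0.118],[0,0,0.118],[0,0,0.118],[0,0,0.118],[0,0,0.118],[0,0,0.118],[0,0,0.118]], claw=[8.5,8.5,8.5,8.5,8.5,8.5,8.5,8.5,8.5,8.5,8.5,8.5])

```text
time_s: 1.1
position: [0.4832, -0.181, 0.2266]
tool_rot: [[-0.008, 0.987, 0.158], [0.001, 0.158, -0.987], [-1.0, -0.007, -0.002]]
ft_force: [0.7, -0.8, -0.4]
grip_width: 0.0852
```

```bash
cat >> h.py <<'E'
def st(target=None,yaw=None):
    o=env.observe(); R=o["tool_rot"]; y=np.degrees(np.arctan2(R[1,1],R[0,1]))
    print("t%.2f"%o["time_s"],"pos",o["position"].round(4),"yawy %.2f"%y,"xaxis",R[:,0].round(4),"F",o["ft_force"].round(1),"w %.4f"%o["grip_width"])
    if target is not None: print("d cm",((np.array(target)-o["position"])*100).round(2))
    if yaw is not None:
        # desired: x down, y at yaw (mod 180)
        best=None
        for k in(0,180):
            a=np.radians(yaw+k); Yd=np.array([np.cos(a),np.sin(a),0]); X=np.array([0,0,-1.]); Rd=np.c_[X,Yd,np.cross(X,Yd)]
            v=cv2.Rodrigues(Rd@R.T)[0].ravel()
            if best is None or np.linalg.norm(v)<np.linalg.norm(best): best=v
        print("rotvec",best.round(4))
E
python3 -c "
from h import *
st((.5938,-.082,.1),12.8)"
```

```text
t1.10 pos [ 0.4832 -0.181   0.2266] yawy 9.07 xaxis [-0.0076  0.0013 -1.    ] F [ 0.7 -0.8 -0.4] w 0.0852
d cm [ 11.06   9.9  -12.66]
rotvec [-0.0011 -0.0076  0.0651]
```

Request:
play_rows(travel=[[2.75,2.47,-1],[2.75,2.47,-2],[2.75,2.47,-2.5],[2.75,2.47,-2.5],[0,0,-2],[0,0,-1],[0,0,0]], rotation=[[0,-0.004,0.03],[0,-0.004,0.035],[0,0,0],[0,0,0],[0,0,0],[0,0,0],[0,0,0]], claw=[6.5,6.5,6.5,6.5,6.5,6.5,6.5])

```text
time_s: 1.68
position: [0.5939, -0.0747, 0.1158]
tool_rot: [[0.001, 0.97, 0.243], [0.002, 0.243, -0.97], [-1.0, 0.001, -0.001]]
ft_force: [0.2, 0.2, 0.2]
grip_width: 0.0647
```

```bash
python3 -c "
from h import *
st((.5938,-.082,.004),12.8)"
```

```text
t1.68 pos [ 0.5939 -0.0747  0.1158] yawy 14.05 xaxis [ 0.001   0.0015 -1.    ] F [0.2 0.2 0.2] w 0.0647
d cm [-1.000e-02 -7.300e-01 -1.118e+01]
rotvec [-0.0015  0.001  -0.0218]
```

Request:
play_rows(travel=[[0,-0.73,-1.5],[0,0,-2.5],[0,0,-2.5],[0,0,-2],[0,0,-1.2],[0,0,-0.5],[0,0,0]], rotation=[[-0.0015,0.001,-0.022],[0,0,0],[0,0,0],[0,0,0],[0,0,0],[0,0,0],[0,0,0]], claw=[6.5,6.5,6.5,6.5,6.5,6.5,6.5])

```text
time_s: 2.27
position: [0.5944, -0.0841, 0.0133]
tool_rot: [[0.003, 0.976, 0.219], [-0.002, 0.219, -0.976], [-1.0, 0.003, 0.002]]
ft_force: [-0.4, -0.3, 0.0]
grip_width: 0.0653
```

```bash
python3 -c "
from h import *
st((.5938,-.082,.004),12.8)
im=env.get_image('scene'); save('s1.png',cv2.resize(im[180:300,230:370],None,fx=5,fy=5))"
```

```text
t2.27 pos [ 0.5944 -0.0841  0.0133] yawy 12.63 xaxis [ 0.0034 -0.0016 -1.    ] F [-0.4 -0.3  0. ] w 0.0653
d cm [-0.06  0.21 -0.93]
rotvec [0.0016 0.0034 0.0029]
```

View pics/s1.png

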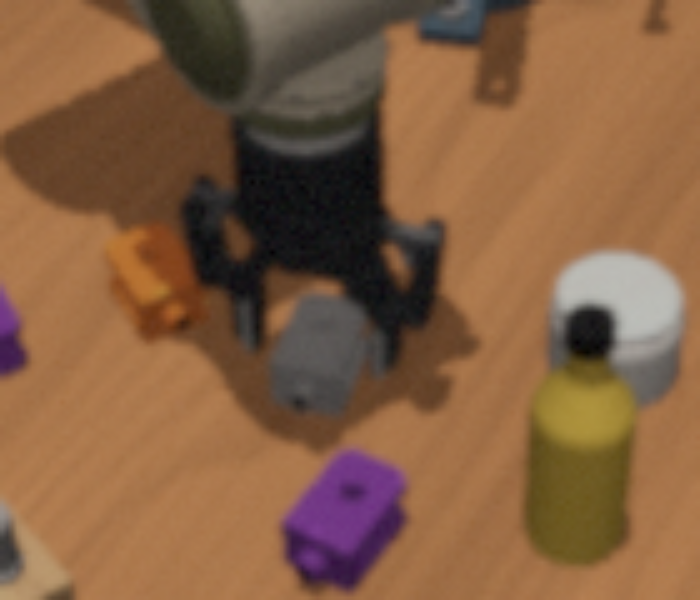

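The fork at crop (320,350) lies between the two open fingers. I'll go down the last bit and close.

Request:
play_rows(travel=[[-0.05,0.2,-0.4],[0,0,-0.4],[0,0,0],[0,0,0],[0,0,0],[0,0,0],[0,0,0],[0,0,0]], rotation=[[0.002,0.003,0.003],[0,0,0],[0,0,0],[0,0,0],[0,0,0],[0,0,0],[0,0,0],[0,0,0]], claw=[6,5.5,5,4.5,4,3.5,3.5,3.5], squeeze=60)

```text
time_s: 2.98
position: [0.5957, -0.0827, 0.0097]
tool_rot: [[0.007, 0.975, 0.222], [-0.002, 0.222, -0.975], [-1.0, 0.006, 0.003]]
ft_force: [-0.7, 0.4, -1.9]
grip_width: 0.0385
```

```bash
python3 -c "
from h import *
st((.5938,-.082,.004),12.8)"
```

```text
t2.98 pos [ 0.5957 -0.0827  0.0097] yawy 12.82 xaxis [ 0.0069 -0.0019 -1.    ] F [-0.7  0.4 -1.9] w 0.0385
d cm [-0.19  0.07 -0.57]
rotvec [ 0.0019  0.0069 -0.0004]
```

Grip width is 38.5 mm, but the fingers sit about 5 mm higher than planned. I'll reopen slightly and go lower for a better hold.

Request:
play_rows(travel=[[0,0,0],[0,0,0],[-0.1,0.05,-0.4],[0,0,-0.3],[0,0,0],[0,0,0]], rotation=[[0,0,0],[0,0,0],[0.002,0.007,0],[0,0,0],[0,0,0],[0,0,0]], claw=[4.8,4.8,4.8,4.8,4.8,4.8])

```text
time_s: 3.48
position: [0.5951, -0.0823, 0.0022]
tool_rot: [[0.001, 0.975, 0.222], [-0.0, 0.222, -0.975], [-1.0, 0.001, 0.0]]
ft_force: [0.2, -0.7, 0.4]
grip_width: 0.0481
```

```bash
python3 -c "
from h import *
st((.5938,-.082,.004),12.8)"
```

```text
t3.48 pos [ 0.5951 -0.0823  0.0022] yawy 12.82 xaxis [ 5.e-04 -0.e+00 -1.e+00] F [ 0.2 -0.7  0.4] w 0.0481
d cm [-0.13  0.03  0.18]
rotvec [ 0.      0.0005 -0.0003]
```

Request:
play_rows(travel=[[0,0,0],[0,0,0],[0,0,0],[0,0,0],[0,0,0]], rotation=[[0,0,0],[0,0,0],[0,0,0],[0,0,0],[0,0,0]], claw=[4.4,4,3.5,3.5,3.5], squeeze=70)

```text
time_s: 3.9
position: [0.5953, -0.0823, 0.0024]
tool_rot: [[0.001, 0.975, 0.222], [-0.0, 0.222, -0.975], [-1.0, 0.001, 0.0]]
ft_force: [0.0, 0.2, 0.4]
grip_width: 0.0385
```

```bash
python3 -c "
from h import *
st((.5938,-.082,.004),12.8)"
```

```text
t3.90 pos [ 0.5953 -0.0823  0.0024] yawy 12.82 xaxis [ 1.1e-03 -1.0e-04 -1.0e+00] F [0.  0.2 0.4] w 0.0385
d cm [-0.15  0.03  0.16]
rotvec [ 0.0001  0.0011 -0.0004]
```

Request:
play_rows(travel=[[0,0,1],[0,0,2],[0,0,2.5],[0,0,2.5],[0,1.5,2.5],[-0.1,2.5,2],[-0.2,3,1.1],[-0.2,3,0],[-0.2,3,0],[-0.2,3,0],[0,1.5,0],[0,0,0]], rotation=[[0,0,0],[0,0,0],[0,0,0],[0,0,0],[0,0,0.02],[0,0,0.03],[0,0,0.03],[0,0,0.03],[0,0,0.03],[0,0,0],[0,0,0],[0,0,0]], claw=[3.5,3.5,3.5,3.5,3.5,3.5,3.5,3.5,3.5,3.5,3.5,3.5])

```text
time_s: 4.9
position: [0.5814, 0.0995, 0.1503]
tool_rot: [[-0.001, 0.934, 0.358], [0.001, 0.358, -0.934], [-1.0, -0.001, -0.001]]
ft_force: [0.1, -0.5, -2.0]
grip_width: 0.0383
```

```bash
python3 -c "
from h import *
st((.5858,.1169,.1384),21)
im=env.get_image('scene'); np.save('s2.npy',im);save('s2.png',cv2.resize(im[100:220,250:390],None,fx=5,fy=5,interpolation=2))
im=env.get_image('top'); np.save('t2.npy',im);save('t2.png',cv2.resize(im[170:250,200:320],None,fx=6,fy=6,interpolation=2))"
```

```text
t4.90 pos [0.5814 0.0995 0.1503] yawy 20.99 xaxis [-0.0012  0.0011 -1.    ] F [ 0.1 -0.5 -2. ] w 0.0383
d cm [ 0.44  1.74 -1.19]
rotvec [-0.0011 -0.0012  0.0001]
```

View pics/s2.png

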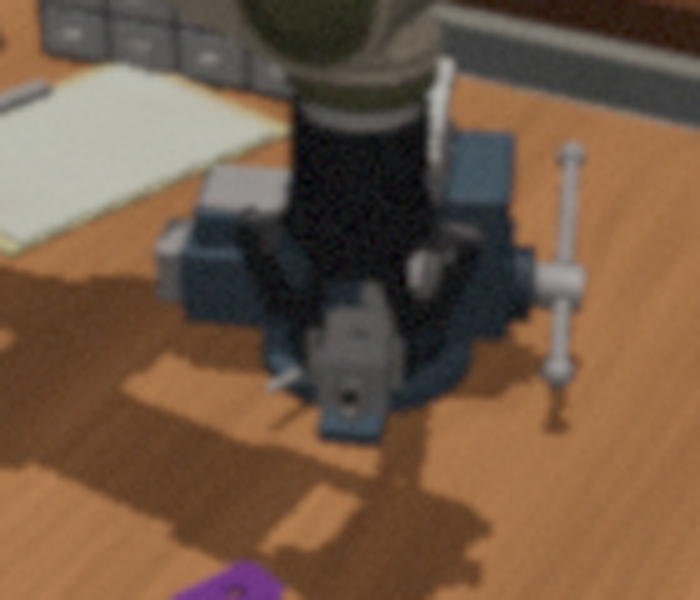

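View pics/t2.png

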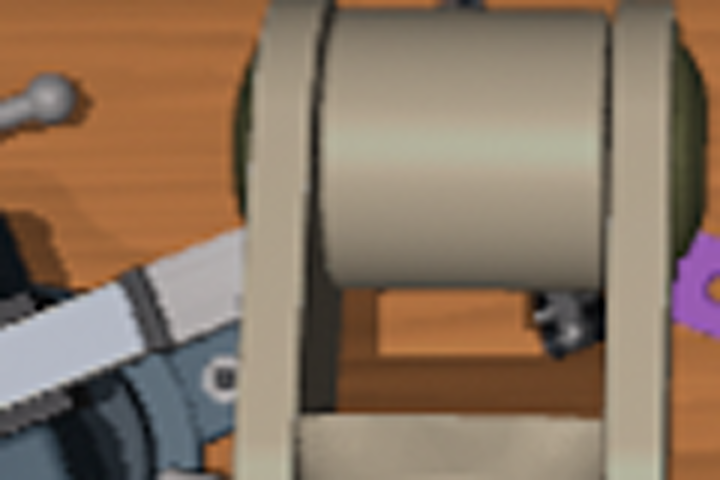

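The fork hangs level in the fingers with its boss at scene (320,179.6). The arm hides the fork in the top view. I'll compare the boss with its predicted pixel.

```bash
python3 -c "
from h import *
o=env.observe();p=o['position'];a=np.radians(111);fx=np.array([np.cos(a),np.sin(a),0]);fy=np.array([-fx[1],fx[0],0]);z=np.array([0,0,1])
org=p+fx*.0086; org[2]=p[2]-.0024
print('boss',proj('scene',org-.044*fx+.016*z))
C=[org-.034*fx+s*.02*fy+h*z for s in(-1,1) for h in (0,.032)]
print('backwall -y lo,hi,+y lo,hi',((proj('scene',C)-[250,100])*5).round(0))
C=[org+.024*fx+s*.02*fy+h*z for s in(-1,1) for h in (.032,)]
print('mouth top',((proj('scene',C)-[250,100])*5).round(0))
print('boss crop',((proj('scene',org-.044*fx+.016*z)-[250,100])*5))
"
python3 -c "
from h import *
im=np.load('s2.npy');c=cv2.resize(im[145:195,295:345],None,fx=12,fy=12,interpolation=2);save('s2b.png',np.clip(c.astype(float)*1.8,0,255).astype(np.uint8))"
```

```text
boss [[319.07441509 179.96584515]]
backwall -y lo,hi,+y lo,hi [[382. 416.]
 [384. 368.]
 [312. 410.]
 [312. 363.]]
mouth top [[394. 312.]
 [325. 308.]]
boss crop [[345.37207543 399.82922573]]
```

View pics/s2b.png

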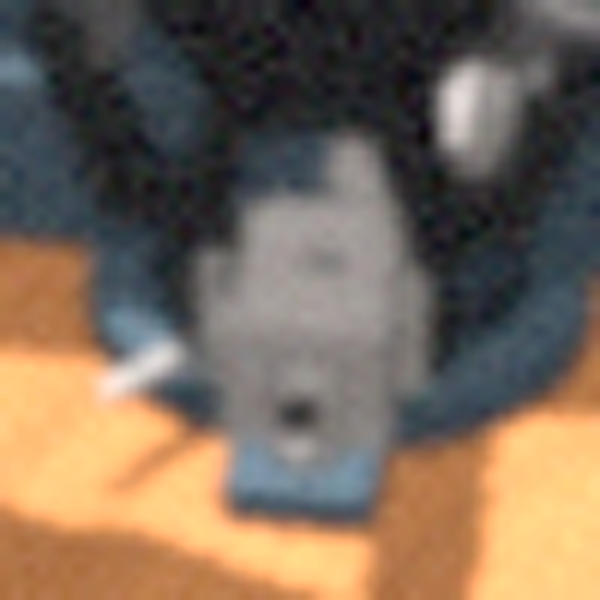

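The boss matches the prediction (319.1,180.0) within about 1.5 px, so the fork did not slip. I'll line up in front of the tongue.

Request:
play_rows(travel=[[0.4,0.4,-0.6],[0.1,0.4,-0.5],[0,0.2,-0.1],[0,0,0],[0,0,0]], rotation=[[-0.001,-0.001,0],[0,0,0],[0,0,0],[0,0,0],[0,0,0]], claw=[3.5,3.5,3.5,3.5,3.5])

```text
time_s: 5.42
position: [0.5876, 0.1038, 0.1361]
tool_rot: [[-0.002, 0.936, 0.352], [-0.002, 0.352, -0.936], [-1.0, -0.002, 0.001]]
ft_force: [0.1, 0.3, -2.9]
grip_width: 0.0386
```

```bash
cat >> h.py <<'E'
TH=np.array([.559,.1865,.16])
def rel():
    p=env.observe()['position'];a=np.radians(111);fx=np.array([np.cos(a),np.sin(a),0]);fy=np.array([-fx[1],fx[0],0])
    hp=p+fx*.0086-TH; print("fork hole rel tongue mm: x %.1f y %.1f z(centre .1384) %.1f"%(hp@fx*1e3,hp@fy*1e3,(p[2]-.1384)*1e3), "to slide cm:",((-hp@fx)*fx*100).round(2),"side fix",((-hp@fy)*fy*100).round(2))
E
python3 -c "
from h import *
st((.5858,.1169,.1384),21);rel()"
```

```text
t5.42 pos [0.5876 0.1038 0.1361] yawy 20.59 xaxis [-0.002  -0.0016 -1.    ] F [ 0.1  0.3 -2.9] w 0.0386
d cm [-0.18  1.31  0.23]
rotvec [ 0.0016 -0.002   0.0072]
fork hole rel tongue mm: x -78.9 y 3.0 z(centre .1384) -2.3 to slide cm: [-2.83  7.36  0.  ] side fix [ 0.28  0.11 -0.  ]
```

Request:
play_rows(travel=[[0.2,0.3,0.2],[0,0.3,0],[0,0.3,0],[0,0,0],[0,0,0]], rotation=[[0.0015,-0.002,0.007],[0,0,0],[0,0,0],[0,0,0],[0,0,0]], claw=[3.5,3.5,3.5,3.5,3.5])

```text
time_s: 5.83
position: [0.5901, 0.1128, 0.1385]
tool_rot: [[0.0, 0.934, 0.358], [-0.0, 0.358, -0.934], [-1.0, 0.0, 0.0]]
ft_force: [-0.6, -0.6, -3.0]
grip_width: 0.0388
```

```bash
python3 -c "
from h import *
st((.5858,.1169,.1384),21);rel()"
```

```text
t5.83 pos [0.5901 0.1128 0.1385] yawy 20.96 xaxis [ 4.e-04 -0.e+00 -1.e+00] F [-0.6 -0.6 -3. ] w 0.0388
d cm [-0.43  0.41 -0.01]
rotvec [0.     0.0004 0.0008]
fork hole rel tongue mm: x -71.4 y -2.6 z(centre .1384) 0.1 to slide cm: [-2.56  6.66  0.  ] side fix [-0.24 -0.09  0.  ]
```

Request:
play_rows(travel=[[-0.3,0.3,0],[-0.25,0.4,0],[-0.15,0.4,0],[-0.15,0.4,0],[-0.15,0.4,0],[0,0,0]], rotation=[[0,0,0],[0,0,0],[0,0,0],[0,0,0],[0,0,0],[0,0,0]], claw=[3.5,3.5,3.5,3.5,3.5,3.5])

```text
time_s: 6.33
position: [0.5786, 0.1341, 0.1387]
tool_rot: [[0.0, 0.934, 0.358], [0.0, 0.358, -0.934], [-1.0, 0.0, 0.0]]
ft_force: [-0.4, -0.5, -1.8]
grip_width: 0.0386
```

```bash
python3 -c "
from h import *
st(None,21);rel()
im=env.get_image('scene'); c=cv2.resize(im[130:190,290:350],None,fx=10,fy=10,interpolation=2);save('s3.png',np.clip(c.astype(float)*1.6,0,255).astype(np.uint8))"
```

```text
t6.33 pos [0.5786 0.1341 0.1387] yawy 20.97 xaxis [ 5.e-04  1.e-04 -1.e+00] F [-0.4 -0.5 -1.8] w 0.0386
rotvec [-0.0001  0.0005  0.0006]
fork hole rel tongue mm: x -47.4 y 0.5 z(centre .1384) 0.3 to slide cm: [-1.7   4.42  0.  ] side fix [ 0.05  0.02 -0.  ]
```

View pics/s3.png

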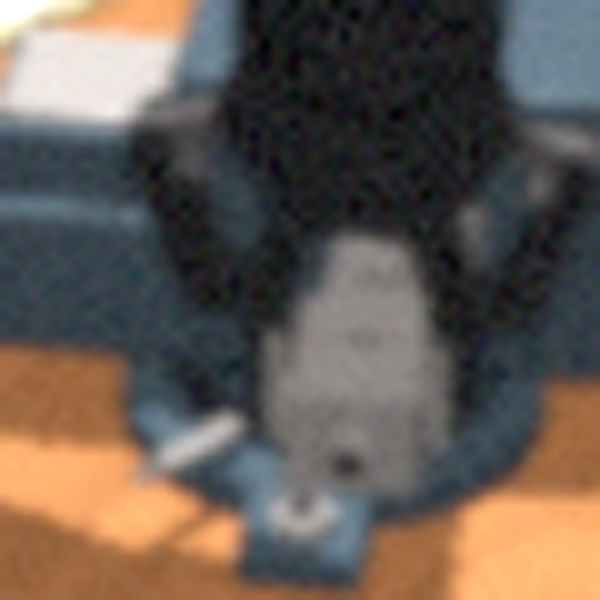

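In the crop the tongue hole is at (380,268), the fork hole at (362,333) and the boss at (345,460), so they are in line. I'll slide on.

Request:
play_rows(travel=[[-0.1,0.4,0],[-0.14,0.4,0],[-0.14,0.4,0],[-0.14,0.4,0],[-0.14,0.4,0],[0,0,0]], rotation=[[0,0,0],[0,0,0],[0,0,0],[0,0,0],[0,0,0],[0,0,0]], claw=[3.5,3.5,3.5,3.5,3.5,3.5])

```text
time_s: 6.88
position: [0.5716, 0.1557, 0.1387]
tool_rot: [[0.001, 0.934, 0.358], [-0.0, 0.358, -0.934], [-1.0, 0.001, 0.0]]
ft_force: [0.3, -0.1, -2.6]
grip_width: 0.0389
```

```bash
python3 -c "
from h import *
st(None,21);rel()"
```

```text
t6.88 pos [0.5716 0.1557 0.1387] yawy 20.95 xaxis [ 7.e-04 -1.e-04 -1.e+00] F [ 0.3 -0.1 -2.6] w 0.0389
rotvec [0.0001 0.0007 0.0009]
fork hole rel tongue mm: x -24.7 y -0.7 z(centre .1384) 0.3 to slide cm: [-0.88  2.3   0.  ] side fix [-0.07 -0.03  0.  ]
```

No resistance. Next comes the rest of the slide.

Request:
play_rows(travel=[[-0.2,0.4,0],[-0.17,0.4,0],[-0.15,0.4,0],[-0.15,0.4,0],[-0.15,0.4,0],[0,0,0],[0,0,0]], rotation=[[0,0,0],[0,0,0],[0,0,0],[0,0,0],[0,0,0],[0,0,0],[0,0,0]], claw=[3.5,3.5,3.5,3.5,3.5,3.5,3.5])

```text
time_s: 7.47
position: [0.5623, 0.1783, 0.1387]
tool_rot: [[0.001, 0.934, 0.358], [-0.0, 0.358, -0.934], [-1.0, 0.001, 0.0]]
ft_force: [-0.2, -0.4, -2.2]
grip_width: 0.0386
```

```bash
python3 -c "
from h import *
st(None,21);rel()
im=env.get_image('scene'); np.save('s4.npy',im);c=cv2.resize(im[130:190,290:350],None,fx=10,fy=10,interpolation=2);save('s4.png',np.clip(c.astype(float)*1.6,0,255).astype(np.uint8))"
```

```text
t7.47 pos [0.5623 0.1783 0.1387] yawy 20.98 xaxis [ 7.e-04 -1.e-04 -1.e+00] F [-0.2 -0.4 -2.2] w 0.0386
rotvec [0.0001 0.0007 0.0004]
fork hole rel tongue mm: x -0.3 y -0.1 z(centre .1384) 0.3 to slide cm: [-0.01  0.03  0.  ] side fix [-0.01 -0.    0.  ]
```

View pics/s4.png

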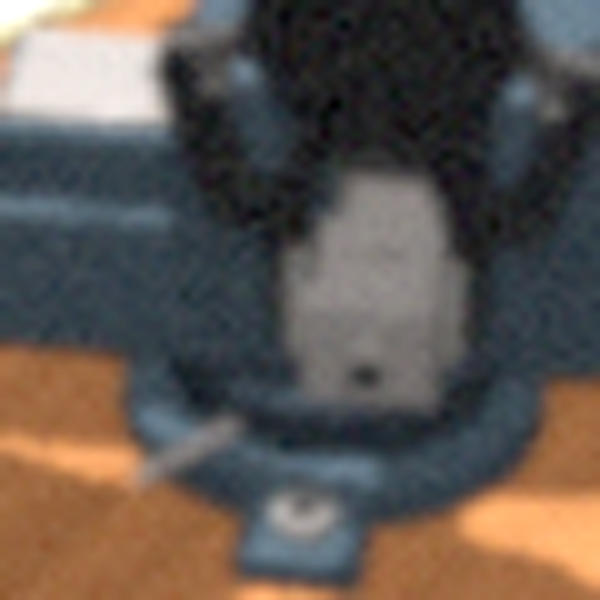

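The fork is over the tongue: fork hole near crop (383,255), boss at (365,375). I'll lower it 2 mm onto the tongue, open and rise.

Request:
play_rows(travel=[[0,0,-0.2],[0,0,0],[0,0,0],[0,0,0],[0,0,0],[0,0,0]], rotation=[[0,0,0],[0,0,0],[0,0,0],[0,0,0],[0,0,0],[0,0,0]], claw=[3.5,3.5,3.5,4.2,5,6], squeeze=30)

```text
time_s: 8.02
position: [0.5632, 0.1775, 0.1372]
tool_rot: [[0.003, 0.934, 0.357], [-0.0, 0.357, -0.934], [-1.0, 0.002, 0.001]]
ft_force: [-1.0, -0.3, 0.2]
grip_width: 0.0594
```

```bash
python3 -c "
from h import *
st(None,21);rel()"
```

```text
t8.02 pos [0.5632 0.1775 0.1372] yawy 20.92 xaxis [ 2.5e-03 -1.0e-04 -1.0e+00] F [-1.  -0.3  0.2] w 0.0594
rotvec [0.     0.0025 0.0015]
fork hole rel tongue mm: x -1.3 y -0.7 z(centre .1384) -1.2 to slide cm: [-0.05  0.12  0.  ] side fix [-0.06 -0.02  0.  ]
```

Request:
play_rows(travel=[[0,0,1],[0,0,2.5],[0,0,3],[0,0,3],[0,0,2],[-0.5,-2,0],[-0.7,-3.5,0],[-0.7,-3.8,0],[-0.7,-3.8,0],[-0.7,-3.8,0],[-0.7,-3.8,0],[-0.7,-3.8,0]], rotation=[[0,0.002,0],[0,0,0],[0,0,0],[0,0,0],[0,0,0],[0,0,0],[0,0,0],[0,0,0],[0,0,0],[0,0,0],[0,0,0],[0,0,0]], claw=[7,7,7,7,7,6,5,5,5,5,5,5])

```text
time_s: 9.02
position: [0.5132, -0.0706, 0.2614]
tool_rot: [[0.01, 0.93, 0.368], [-0.0, 0.368, -0.93], [-1.0, 0.009, 0.004]]
ft_force: [0.8, -1.2, -0.1]
grip_width: 0.0498
```

```bash
python3 -c "
from h import *
st((.489,-.27,.25),21)
im=env.get_image('scene'); np.save('s5.npy',im)
t=env.get_image('top'); np.save('t5.npy',t)
o=np.zeros((490,800,3),np.uint8);o[:,:390]=cv2.resize(im[125:174,305:344],None,fx=10,fy=10,interpolation=2);o[:400,400:]=cv2.resize(t[190:230,225:265],None,fx=10,fy=10,interpolation=2)
save('s5.png',o)"
```

```text
t9.02 pos [ 0.5132 -0.0706  0.2614] yawy 21.58 xaxis [ 9.7e-03 -2.0e-04 -1.0e+00] F [ 0.8 -1.2 -0.1] w 0.0498
d cm [ -2.42 -19.94  -1.14]
rotvec [ 0.0003  0.0097 -0.0101]
```

View pics/s5.png

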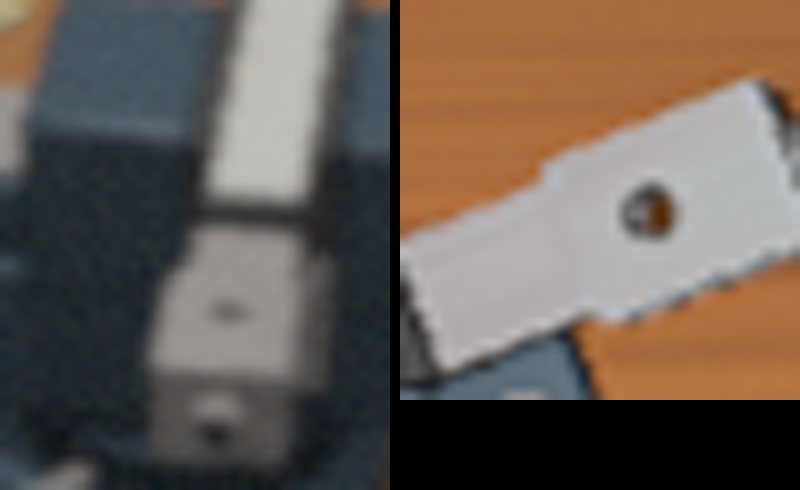

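```bash
python3 - <<'E'
from h import *
t=np.load("t5.npy"); f=8; x0,x1,y0,y1=240,260,200,222
c=cv2.resize(t[y0:y1,x0:x1],None,fx=f,fy=f,interpolation=2).astype(int)
m=(c.min(2)<130).astype(np.uint8)
n,l,s,ct=cv2.connectedComponentsWithStats(m)
for i in range(1,n):
    if 300<s[i][4]<4000:
        p=(ct[i]+.5)/f-.5+[x0,y0]; print(s[i],p,onz("top",p,.166))
fs=np.array([229,311])/10-.5+.05+[305,125]
print(onz("scene",fs,.166), "proj th at .166",proj("scene",[TH+[0,0,.006]]),fs)
E
```

```text
[   0    0  109   48 2916] [244.43960048 201.55268347] [0.58105393 0.19703238 0.166     ]
[  58   67   44   45 1528] [249.52356021 210.8098822 ] [0.55953876 0.18563587 0.166     ]
[  65  139   95   37 1990] [255.37537688 219.81639447] [0.53860452 0.17249927 0.166     ]
[0.55865559 0.18709368 0.166     ] proj th at .166 [[327.46404517 155.76772378]] [327.45 155.65]
```

Fork seated: its hole is at (0.5595,0.1856) from the top view and (0.5587,0.1871) from the scene view, against the tongue hole at (0.559,0.1865), so within about 1 mm. Now to the long pin.

Request:
play_rows(travel=[[-0.4,-3.3,0],[-0.4,-3.3,0],[-0.4,-3.3,-1],[-0.4,-3.3,-1],[-0.4,-3.3,-2],[-0.2,-1.5,-2],[0,0,-2],[0,0,-1],[0,0,0],[0,0,0]], rotation=[[0,0.009,-0.01],[0,0,0],[0,0,0],[0,0,0],[0,0,0],[0,0,0],[0,0,0],[0,0,0],[0,0,0],[0,0,0]], claw=[5,5,5,5,5,5,5,5,5,5])

```text
time_s: 9.95
position: [0.4911, -0.2612, 0.1712]
tool_rot: [[0.009, 0.936, 0.352], [-0.005, 0.352, -0.936], [-1.0, 0.007, 0.008]]
ft_force: [-0.2, -0.6, -0.0]
grip_width: 0.0499
```

```bash
python3 -c "
from h import *
st((.4885,-.2697,.066),21)"
```

```text
t9.95 pos [ 0.4911 -0.2612  0.1712] yawy 20.60 xaxis [ 0.0093 -0.0052 -0.9999] F [-0.2 -0.6 -0. ] w 0.0499
d cm [ -0.26  -0.85 -10.52]
rotvec [0.0051 0.0093 0.007 ]
```

Request:
play_rows(travel=[[-0.26,-0.85,-1],[0,0,-2],[0,0,-1.5],[0,0,0],[0,0,0]], rotation=[[0.005,0.009,0.007],[0,0,0],[0,0,0],[0,0,0],[0,0,0]], claw=[5,5,5,5,5])

```text
time_s: 10.37
position: [0.4906, -0.271, 0.128]
tool_rot: [[0.005, 0.932, 0.363], [-0.005, 0.363, -0.932], [-1.0, 0.003, 0.007]]
ft_force: [0.4, -0.3, 0.6]
grip_width: 0.0498
```

```bash
python3 -c "
from h import *
st((.4885,-.2697,.066),21)"
```

```text
t10.37 pos [ 0.4906 -0.271   0.128 ] yawy 21.30 xaxis [ 0.0051 -0.005  -1.    ] F [ 0.4 -0.3  0.6] w 0.0498
d cm [-0.21  0.13 -6.2 ]
rotvec [ 0.005   0.0051 -0.0052]
```

Request:
play_rows(travel=[[-0.2,0.13,-1.5],[0,0,-2],[0,0,-1.5],[0,0,-1],[0,0,0],[0,0,0]], rotation=[[0.005,0.005,-0.005],[0,0,0],[0,0,0],[0,0,0],[0,0,0],[0,0,0]], claw=[5,5,5,5,5,5])

```text
time_s: 10.87
position: [0.4917, -0.2721, 0.0726]
tool_rot: [[0.009, 0.933, 0.361], [-0.008, 0.361, -0.933], [-1.0, 0.005, 0.01]]
ft_force: [0.2, 0.1, 0.2]
grip_width: 0.0501
```

```bash
python3 -c "
from h import *
st((.4885,-.2697,.066),21)
im=env.get_image('scene');save('s6.png',cv2.resize(im[220:320,170:290],None,fx=6,fy=6,interpolation=2))"
```

```text
t10.87 pos [ 0.4917 -0.2721  0.0726] yawy 21.16 xaxis [ 0.0086 -0.0078 -0.9999] F [0.2 0.1 0.2] w 0.0501
d cm [-0.32  0.24 -0.66]
rotvec [ 0.0078  0.0086 -0.0028]
```

View pics/s6.png

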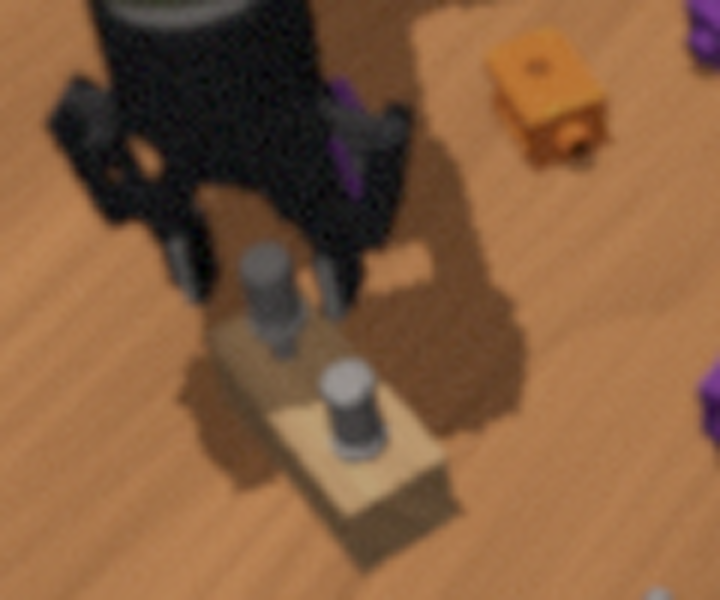

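The long pin, with its shank visible at crop (285,345), stands between the fingers. The short pin at (350,400) is clear of them. I'll correct the pose.

Request:
play_rows(travel=[[-0.3,0.24,-0.4],[0,0,-0.2],[0,0,0],[0,0,0]], rotation=[[0.008,0.009,-0.003],[0,0,0],[0,0,0],[0,0,0]], claw=[5,5,5,5])

```text
time_s: 11.25
position: [0.4895, -0.2703, 0.069]
tool_rot: [[0.002, 0.934, 0.358], [-0.002, 0.358, -0.934], [-1.0, 0.001, 0.003]]
ft_force: [-0.5, 0.5, 0.1]
grip_width: 0.05
```

```bash
python3 -c "
from h import *
st((.4885,-.2697,.066),21)"
```

```text
t11.25 pos [ 0.4895 -0.2703  0.069 ] yawy 20.98 xaxis [ 0.0024 -0.0022 -1.    ] F [-0.5  0.5  0.1] w 0.0500
d cm [-0.1   0.06 -0.3 ]
rotvec [0.0022 0.0024 0.0003]
```

Request:
play_rows(travel=[[-0.1,0.06,-0.3],[0,0,0],[0,0,0],[0,0,0],[0,0,0],[0,0,0],[0,0,0],[0,0,0]], rotation=[[0.002,0.002,0],[0,0,0],[0,0,0],[0,0,0],[0,0,0],[0,0,0],[0,0,0],[0,0,0]], claw=[5,4,3,2.5,2,1.5,1.5,1.5], squeeze=60)

```text
time_s: 11.92
position: [0.4884, -0.2699, 0.0665]
tool_rot: [[0.001, 0.934, 0.358], [-0.001, 0.358, -0.934], [-1.0, 0.0, 0.001]]
ft_force: [0.0, -0.0, 0.1]
grip_width: 0.0181
```

```bash
python3 -c "
from h import *
st((.4885,-.2697,.066),21)"
```

```text
t11.92 pos [ 0.4884 -0.2699  0.0665] yawy 20.99 xaxis [ 7.e-04 -9.e-04 -1.e+00] F [ 0.  -0.   0.1] w 0.0181
d cm [ 0.01  0.02 -0.05]
rotvec [0.0009 0.0007 0.0002]
```

Pin held (18.1 mm reading, offset like the fork's). I'll lift straight up and look.

Request:
play_rows(travel=[[0,0,0.7],[0,0,1.5],[0,0,2],[0,0,2.5],[0,0,3],[0,0,3],[0,0,3],[0,0,2],[0,0,1],[0,0,0],[0,0,0]], rotation=[[0,0,0],[0,0,0],[0,0,0],[0,0,0],[0,0,0],[0,0,0],[0,0,0],[0,0,0],[0,0,0],[0,0,0],[0,0,0]], claw=[1.5,1.5,1.5,1.5,1.5,1.5,1.5,1.5,1.5,1.5,1.5])

```text
time_s: 12.83
position: [0.4865, -0.2674, 0.2656]
tool_rot: [[0.001, 0.934, 0.358], [0.0, 0.358, -0.934], [-1.0, 0.001, 0.0]]
ft_force: [0.3, -0.1, -1.3]
grip_width: 0.0184
```

```bash
python3 -c "
from h import *
st((.559,.186,.25),21)
p=env.observe()['position'];print(proj('scene',[p-[0,0,.0545],p-[0,0,.0085],p+[0,0,.0285]]))
im=env.get_image('scene');np.save('s7.npy',im);save('s7.png',cv2.resize(im[180:300,150:270],None,fx=5,fy=5,interpolation=2))"
```

```text
t12.83 pos [ 0.4865 -0.2674  0.2656] yawy 20.99 xaxis [ 1.4e-03  3.0e-04 -1.0e+00] F [ 0.3 -0.1 -1.3] w 0.0184
d cm [ 7.25 45.34 -1.56]
rotvec [-0.0003  0.0014  0.0001]
[[204.11932681 225.48115289]
 [200.07902724 209.07181214]
 [196.62676986 194.95185717]]
```

View pics/s7.png

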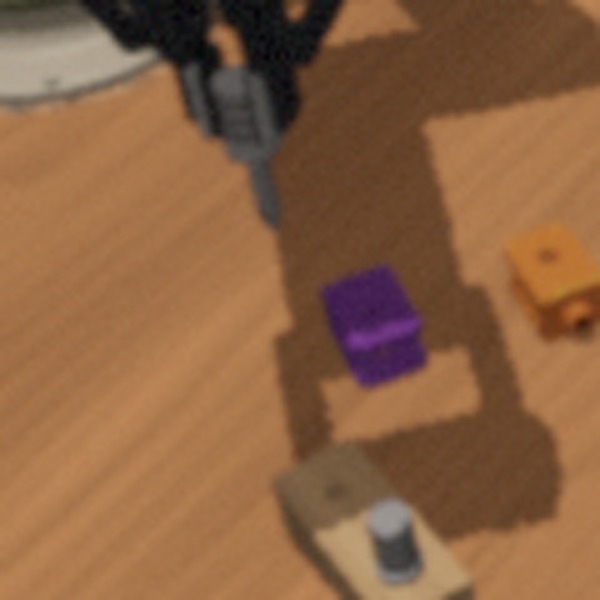

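The long pin hangs straight with its tip at scene (205,225), predicted (204.1,225.5). Block and short pin are undisturbed. I'll carry the pin to the tongue.

Request:
play_rows(travel=[[0.3,2,0],[0.6,3.7,0],[0.6,3.8,0],[0.6,3.8,0],[0.6,3.8,0],[0.6,3.8,0],[0.6,3.8,0],[0.6,3.8,0],[0.6,3.8,0],[0.6,3.8,0],[0.6,3.5,0],[0.6,2,0]], rotation=[[0,0,0],[0,0,0],[0,0,0],[0,0,0],[0,0,0],[0,0,0],[0,0,0],[0,0,0],[0,0,0],[0,0,0],[0,0,0],[0,0,0]], claw=[1.5,1.5,1.5,1.5,1.5,1.5,1.5,1.5,1.5,1.5,1.5,1.5])

```text
time_s: 13.88
position: [0.549, 0.1644, 0.2489]
tool_rot: [[-0.027, 0.937, 0.348], [0.008, 0.349, -0.937], [-1.0, -0.022, -0.017]]
ft_force: [0.2, -0.5, -0.7]
grip_width: 0.0185
```

```bash
python3 -c "
from h import *
st((.5592,.1862,.236),21)"
```

```text
t13.88 pos [0.549  0.1644 0.2489] yawy 20.41 xaxis [-0.0266  0.0079 -0.9996] F [ 0.2 -0.5 -0.7] w 0.0185
d cm [ 1.02  2.18 -1.29]
rotvec [-0.0078 -0.0266  0.0106]
```

Request:
play_rows(travel=[[0.3,0.8,-0.2],[0.3,0.6,0],[0.2,0.4,0],[0,0,0],[0,0,0]], rotation=[[-0.008,-0.026,0.01],[0,0,0],[0,0,0],[0,0,0],[0,0,0]], claw=[1.5,1.5,1.5,1.5,1.5])

```text
time_s: 14.3
position: [0.556, 0.1876, 0.2408]
tool_rot: [[-0.012, 0.932, 0.363], [-0.001, 0.363, -0.932], [-1.0, -0.011, -0.004]]
ft_force: [0.5, -0.7, -1.0]
grip_width: 0.0183
```

```bash
python3 -c "
from h import *
st((.5592,.1862,.236),21)"
```

```text
t14.30 pos [0.556  0.1876 0.2408] yawy 21.29 xaxis [-1.170e-02 -6.000e-04 -9.999e-01] F [ 0.5 -0.7 -1. ] w 0.0183
d cm [ 0.32 -0.14 -0.48]
rotvec [ 0.0006 -0.0117 -0.005 ]
```

Request:
play_rows(travel=[[0.3,-0.14,0],[0,0,0],[0,0,0],[0,0,0]], rotation=[[0.0005,-0.012,-0.005],[0,0,0],[0,0,0],[0,0,0]], claw=[1.5,1.5,1.5,1.5])

```text
time_s: 14.63
position: [0.5596, 0.183, 0.2408]
tool_rot: [[0.001, 0.935, 0.354], [-0.0, 0.354, -0.935], [-1.0, 0.0, 0.0]]
ft_force: [1.5, -0.2, -0.6]
grip_width: 0.0182
```

```bash
python3 -c "
from h import *
st((.5592,.1862,.236),21)
p=env.observe()['position'];print(proj('scene',[p-[0,0,.0545],p-[0,0,.0085]]))
im=env.get_image('scene');np.save('s8.npy',im);c=cv2.resize(im[115:175,300:350],None,fx=10,fy=10,interpolation=2);save('s8.png',np.clip(c.astype(float)*1.6,0,255).astype(np.uint8))"
```

```text
t14.63 pos [0.5596 0.183  0.2408] yawy 20.70 xaxis [ 6.e-04 -3.e-04 -1.e+00] F [ 1.5 -0.2 -0.6] w 0.0182
d cm [-0.04  0.32 -0.48]
rotvec [0.0003 0.0006 0.0052]
[[327.3099975  150.50680786]
 [327.72241529 136.77747203]]
```

View pics/s8.png

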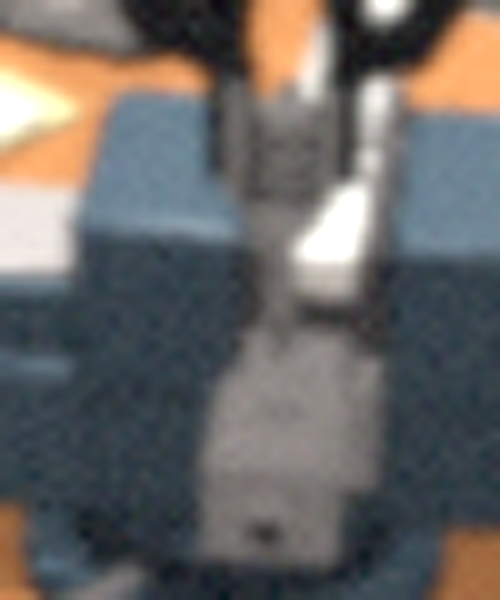

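```bash
python3 - <<'E'
from h import *
a=np.load("s5.npy").astype(float);b=np.load("s8.npy").astype(float)
d=np.abs(a-b).sum(2)[130:158,312:345]
o=cv2.resize(np.clip(d*2,0,255).astype(np.uint8),None,fx=16,fy=16,interpolation=cv2.INTER_NEAREST); cv2.imwrite("pics/d8.png",o)
c=b[130:158,312:345]; save("d8b.png",cv2.resize(np.clip(c*1.7,0,255).astype(np.uint8),None,fx=16,fy=16,interpolation=cv2.INTER_CUBIC))
p=env.observe()['position']
R=env.observe()['tool_rot']
for h in(.0545,.0455,.03,.0085):
    q=proj("scene",[p-[0,0,h]])[0]; print(h,q,(q-[312,130]+.5)*16)
E
```

```text
0.0545 [327.31644913 150.49897418] [253.06318609 335.98358694]
0.0455 [327.39564317 147.86746612] [254.33029065 293.87945791]
0.03 [327.53376155 143.27365748] [256.54018482 220.37851966]
0.0085 [327.72903879 136.76930609] [259.66462065 116.30889744]
```

View pics/d8.png

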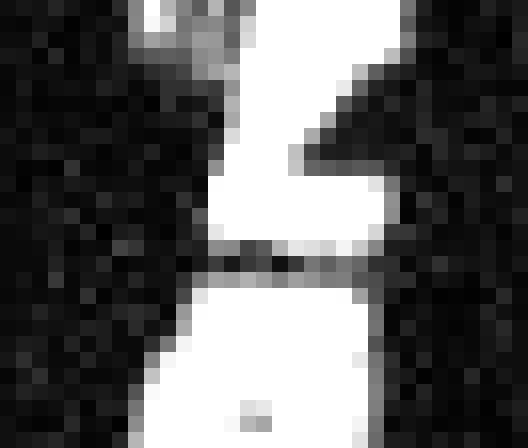

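View pics/d8b.png

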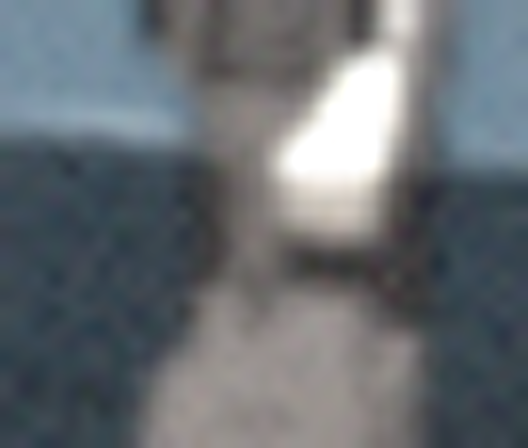

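The pin shank is at scene (327,143) and its tip near (328,149), within about 1 px (2 mm) of where the tool pose puts it. That is inside the taper's tolerance. I'll centre and lower to just above the hole.

Request:
play_rows(travel=[[0,0.3,-0.5],[0,0,-0.6],[0,0,0],[0,0,0],[0,0,0]], rotation=[[0,0,0.005],[0,0,0],[0,0,0],[0,0,0],[0,0,0]], claw=[1.5,1.5,1.5,1.5,1.5])

```text
time_s: 15.1
position: [0.5594, 0.186, 0.2285]
tool_rot: [[0.0, 0.934, 0.358], [-0.0, 0.358, -0.934], [-1.0, 0.0, 0.0]]
ft_force: [-0.5, 0.2, -1.0]
grip_width: 0.0185
```

```bash
python3 -c "
from h import *
st((.5592,.1862,.222),21)
p=env.observe()['position'];print((proj('scene',[p-[0,0,.0545],p-[0,0,.0085],TH+[0,0,.006]])-[312,130]+.5)*16)
im=env.get_image('scene');np.save('s9.npy',im);c=im[130:166,312:345];save('s9.png',cv2.resize(np.clip(c*1.7,0,255).astype(np.uint8),None,fx=16,fy=16,interpolation=2))"
```

```text
t15.10 pos [0.5594 0.186  0.2285] yawy 21.00 xaxis [ 2.e-04 -3.e-04 -1.e+00] F [-0.5  0.2 -1. ] w 0.0185
d cm [-0.02  0.02 -0.65]
rotvec [0.0003 0.0002 0.    ]
[[257.28930847 385.46011304]
 [263.94769362 169.01415949]
 [255.42472272 420.28358051]]
```

View pics/s9.png

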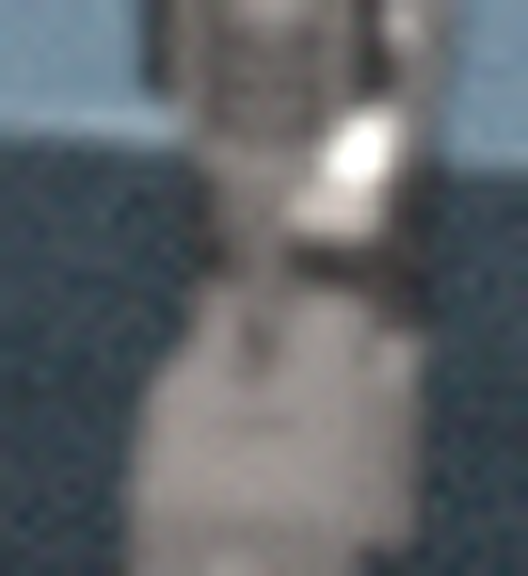

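The pin tip at crop (258,370) is directly above the fork hole at (258,420). I'll lower it in stages.

Request:
play_rows(travel=[[0,0,-0.4],[0,0,-0.4],[0,0,-0.4],[0,0,-0.3],[0,0,0],[0,0,0]], rotation=[[0,0,0],[0,0,0],[0,0,0],[0,0,0],[0,0,0],[0,0,0]], claw=[1.5,1.5,1.5,1.5,1.5,1.5])

```text
time_s: 15.65
position: [0.5594, 0.1861, 0.2119]
tool_rot: [[0.0, 0.934, 0.358], [-0.0, 0.358, -0.934], [-1.0, 0.0, 0.0]]
ft_force: [0.2, -0.4, -0.8]
grip_width: 0.0184
```

```bash
python3 -c "
from h import *
st((.5592,.1862,.1745),21)"
```

```text
t15.65 pos [0.5594 0.1861 0.2119] yawy 21.01 xaxis [ 3.e-04 -3.e-04 -1.e+00] F [ 0.2 -0.4 -0.8] w 0.0184
d cm [-0.02  0.01 -3.74]
rotvec [ 0.0003  0.0003 -0.0001]
```

Tip 8.6 mm into the fork with no force. Continuing.

Request:
play_rows(travel=[[0,0,-0.4],[0,0,-0.4],[0,0,-0.4],[0,0,-0.4],[0,0,0],[0,0,0]], rotation=[[0,0,0],[0,0,0],[0,0,0],[0,0,0],[0,0,0],[0,0,0]], claw=[1.5,1.5,1.5,1.5,1.5,1.5])

```text
time_s: 16.15
position: [0.5594, 0.1861, 0.1941]
tool_rot: [[0.0, 0.934, 0.358], [-0.0, 0.358, -0.934], [-1.0, 0.0, 0.0]]
ft_force: [-0.4, -0.2, -0.0]
grip_width: 0.0184
```

```bash
python3 -c "
from h import *
st((.5592,.1862,.1745),21)"
```

```text
t16.15 pos [0.5594 0.1861 0.1941] yawy 21.00 xaxis [ 3.e-04 -2.e-04 -1.e+00] F [-0.4 -0.2 -0. ] w 0.0184
d cm [-0.02  0.01 -1.96]
rotvec [ 0.0002  0.0003 -0.0001]
```

Request:
play_rows(travel=[[0,0,-0.4],[0,0,-0.4],[0,0,-0.4],[0,0,-0.3],[0,0,0],[0,0,0]], rotation=[[0,0,0],[0,0,0],[0,0,0],[0,0,0],[0,0,0],[0,0,0]], claw=[1.5,1.5,1.5,1.5,1.5,1.5])

```text
time_s: 16.65
position: [0.5593, 0.1863, 0.1775]
tool_rot: [[0.0, 0.934, 0.359], [0.0, 0.359, -0.934], [-1.0, 0.0, 0.0]]
ft_force: [-0.4, 0.5, -1.0]
grip_width: 0.0182
```

```bash
python3 -c "
from h import *
st((.5592,.1862,.1745),21)
im=env.get_image('scene');c=im[120:175,300:355];save('s10.png',cv2.resize(np.clip(c*1.7,0,255).astype(np.uint8),None,fx=10,fy=10,interpolation=2))"
```

```text
t16.65 pos [0.5593 0.1863 0.1775] yawy 21.01 xaxis [ 4.e-04  1.e-04 -1.e+00] F [-0.4  0.5 -1. ] w 0.0182
d cm [-0.01 -0.01 -0.3 ]
rotvec [-0.0001  0.0004 -0.0002]
```

View pics/s10.png

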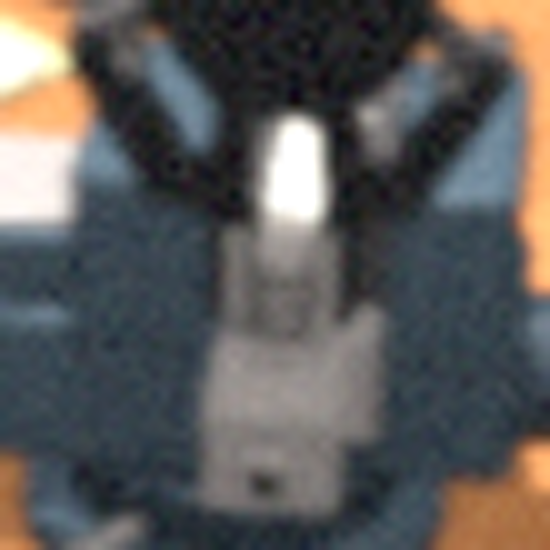

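The pin is almost home, with the collar about 3 mm above the fork at crop (283,330) and the fork unmoved. I'll lower the last 3 mm, pressing lightly, then release.

Request:
play_rows(travel=[[0,0,-0.2],[0,0,-0.1],[0,0,0],[0,0,0]], rotation=[[0,0,0],[0,0,0],[0,0,0],[0,0,0]], claw=[1.5,1.5,1.5,1.5])

```text
time_s: 17.03
position: [0.5595, 0.1863, 0.1747]
tool_rot: [[0.001, 0.934, 0.359], [0.0, 0.359, -0.934], [-1.0, 0.001, 0.0]]
ft_force: [-0.3, 0.5, -0.4]
grip_width: 0.0182
```

```bash
python3 -c "
from h import *
st((.5592,.1862,.1745),21)"
```

```text
t17.03 pos [0.5595 0.1863 0.1747] yawy 21.01 xaxis [ 1.2e-03  3.0e-04 -1.0e+00] F [-0.3  0.5 -0.4] w 0.0182
d cm [-0.03 -0.01 -0.02]
rotvec [-0.0003  0.0012 -0.0002]
```

Request:
play_rows(travel=[[0,0,0],[0,0,0],[0,0,0],[0,0,0],[0,0,0],[0,0,0.5],[0,0,1.5],[0,0,3],[0,0,3],[0,0,3],[0,0,2]], rotation=[[0,0,0],[0,0,0],[0,0,0],[0,0,0],[0,0,0],[0,0,0],[0,0,0],[0,0,0],[0,0,0],[0,0,0],[0,0,0]], claw=[2,2.4,3,4,5,5,5,5,5,5,5])

```text
time_s: 17.95
position: [0.557, 0.1856, 0.3073]
tool_rot: [[-0.008, 0.934, 0.358], [-0.001, 0.358, -0.934], [-1.0, -0.008, -0.002]]
ft_force: [0.3, 0.1, 0.1]
grip_width: 0.0499
```

Request:
play_rows(travel=[[-0.5,-2,0],[-0.7,-3.5,0],[-0.7,-3.8,0],[-0.7,-3.8,0],[-0.7,-3.8,0],[-0.5,-3,0],[0,-1,0],[0,0,0],[0,0,0]], rotation=[[0,0,0],[0,0,0],[0,0,0],[0,0,0],[0,0,0],[0,0,0],[0,0,0],[0,0,0],[0,0,0]], claw=[5,5,5,5,5,5,5,5,5])

```text
time_s: 18.7
position: [0.5168, -0.0298, 0.3179]
tool_rot: [[0.009, 0.932, 0.361], [-0.001, 0.362, -0.932], [-1.0, 0.008, 0.005]]
ft_force: [0.5, 0.4, 0.7]
grip_width: 0.0501
```

```bash
python3 -c "
from h import *
st()
im=env.get_image('scene'); np.save('s11.npy',im)
t=env.get_image('top'); np.save('t11.npy',t)
o=np.zeros((490,800,3),np.uint8);o[:,:390]=cv2.resize(im[125:174,305:344],None,fx=10,fy=10,interpolation=2);o[:400,400:]=cv2.resize(t[190:230,225:265],None,fx=10,fy=10,interpolation=2)
save('s11.png',np.clip(o*1.3,0,255).astype(np.uint8));save('t11.png',t)
print('pred collar, knob top scene',(proj('scene',[TH+[0,0,.006],TH+[0,0,.043]])-[305,125]+.5)*10)
print('knob top, top',(proj('top',[TH+[0,0,.043]])-[225,190]+.5)*10+[400,0])"
```

```text
t18.70 pos [ 0.5168 -0.0298  0.3179] yawy 21.19 xaxis [ 0.0093 -0.0015 -1.    ] F [0.5 0.4 0.7] w 0.0501
pred collar, knob top scene [[229.6404517  312.67723782]
 [232.93395513 205.38265568]]
knob top, top [[621.84606879 212.0004036 ]]
```

View pics/s11.png

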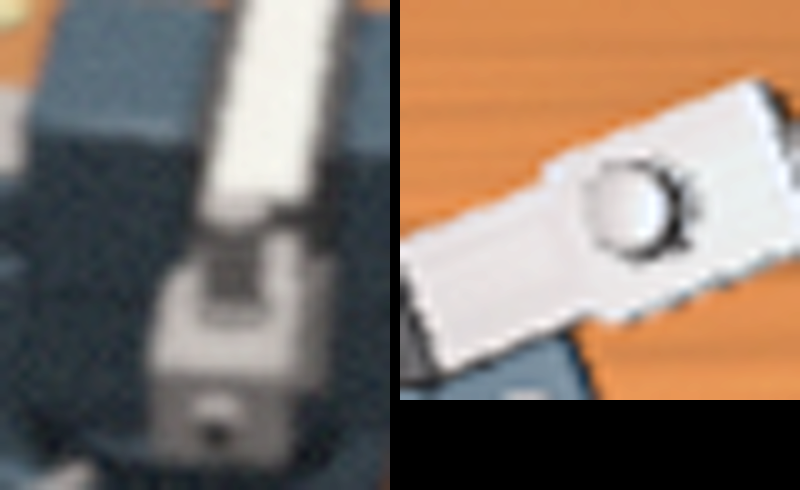

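View pics/t11.png

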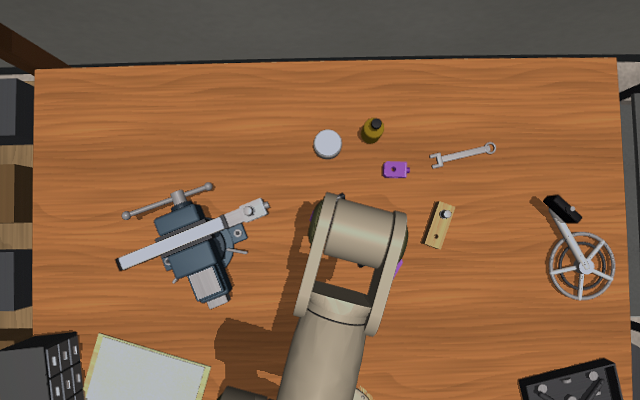

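The pin is seated: its collar rests on the fork at scene crop (233,313), predicted (230,313). The knob top in the top view is at (627,210), predicted (622,212), so it is upright. Tin, bottle, spanner and short pin are where they were. Handing in.

```bash
python3 -c "
from h import *
print(env.close_job())"
```

```text
the job is handed in; nothing more can be done
None
```

The fork is on the tongue and the long pin is pushed down through fork and tongue. I handed the job in at about 19 s; no verdict was reported.

- **Fork:** I gripped the grey steel fork by its sides, slid it end-on over the tongue, lowered it to rest and released it. Before the pin went in, its hole measured within about 1 mm of the tongue's hole. I met no resistance while sliding it on.
- **Long pin:** It was the one with the shank showing under its collar. It went down with no noticeable contact force, and the tool stopped at the height where the collar should sit on the fork. In the last pictures, the collar and the knob top were both within about 0.5 px (1–2 mm) of where a seated, upright pin should appear.
- **Other things:** The short pin is still in the block. Tin, bottle and spanner looked unmoved in the final top view, which I judged by eye. The gripper was clear of everything.
- **Checks that disagreed:** The two views put the fork hole about 1.5 mm apart along the y axis. The hanging pin looked about 1–2 mm off its predicted place, but it went in without trouble. The first closing on the fork was about 5 mm too high, so I reopened, went lower and gripped again.

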